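# Hold a test pot ready for dipping with the glazing tongs

## Task

Stand the small straight-sided bisque test pot (not the round-bellied one) upright on top of the kiln-post stand and let go of it. Then take the dipping tongs by their wooden grips, close the tongs' jaws on the pot where it stands and lift it straight up about 10 cm above the post, upright. Finish while still holding it there in the tongs, not touching the pot with the gripper itself; leave the other things on the table where they are.

Things in the scene. Friction and masses are not known exactly. Their poses are not given: they have to be found in the camera images.
- test_pot: Small straight-sided cylindrical pot of plain unglazed clay, open top: outer diameter 38 mm all the way up, height 46 mm, about 60 g. Origin at the centre of its underside, z up. Starts standing on the worktop.
- test_pot_mid (a point): Point on the test pot's axis, 23 mm above its underside.
- round_pot: Bystander: round-bellied little pot of the same clay, widest diameter 53 mm at 22 mm height, mouth diameter 40 mm, height 46 mm. Origin at the centre of its underside. The two pots may swap places.
- stand: The stand, fixed to the worktop: a round pale batt 100 mm across and 12 mm thick, with a hollow triangular kiln post (sides about 42 mm, 50 mm tall) upright on its middle. Origin at the centre of the batt's underside.
- stand_top (a point): Centre of the triangular top of the stand's post, 62 mm above the worktop. The flat sides of the triangle lie 15 mm from this point, its rounded corners 23 mm. Set the pot's axis on this point.
- tongs: Steel dipping tongs lying flat, jaws pointing away from the robot, about 180 g, two arms side by side, sprung open, hinged at the rear. Origin on the underside, midway between the two wooden grips; x along the open tongs' centre line to the jaws, z up. The frame is fixed to the left (+y) arm: it turns by 0.11 rad from the centre line as the tongs close on the pot.
- tongs_grip (a point): Point midway between the wooden grips, 18 mm above the tongs' underside. The grips reach 26 mm fore and aft of it, are 36 mm tall and 69 mm over their outer faces (along y) when open. The spring pushes each grip out with 8 N when open, 10 N at 55 mm, 13 N at 40 mm over the grips; the tongs balance within 10 mm of here; of any further squeeze a little over half reaches the jaws.
- tongs_hinge (a point): Rear end of the tongs: axis of the upright hinge pin (22 mm across, 36 mm tall), 130 mm behind the grip point, 18 mm above the underside.
- tongs_jaw (a point): Middle of the inner face of the left (+y) jaw plate; in the tongs' frame x = 98, y = 44, z = 18 mm. Plates 34 mm long, 24 mm tall, middle 101 mm ahead of the grip point when closed on the pot, turned-in tips to 125 mm. Gap between plates: 88 mm open, 65 mm with 55 mm over the grips, 38 mm (parallel, on the test pot) with 40 mm over the grips.
- tongs_arm (a joint): Closing angle between the tongs' arms, rad: 0 sprung fully open, about 0.10 with the grips squeezed to 55 mm, 0.22 with the jaws closed on the 38 mm pot, 0.36 shut.
- mug: Bystander: clay mug 70 mm across, 90 mm tall, with a handle. Origin at the centre of its underside.
- glaze_jar: Bystander: lidded glaze jar 67 mm across, 83 mm tall. Origin at the centre of its underside.
- wood_rib: Bystander: flat wooden rib, 40 x 90 x 8 mm. Origin at the centre of its underside.
- tape: Bystander: roll of black tape lying flat, 62 mm across, 19 mm tall. Origin at the centre of its underside.

How it is judged:
By the outcome, as a careful person would: the job done as asked, in the order asked, and still so for the second after the job is handed in, while the arm keeps its last pose, push and grip.
It also fails if it takes over 58 s, if anything falls off the work surface, if the arm or the gripper's body presses on something with over 40 N, if the wrist force passes 120 N, or if a joint passes its speed limit or range.

## Robot

A 6-joint arm with a two-finger parallel gripper is mounted at the origin on a cart in front of the work surface, level with it; the furniture and walls round the work are solid. World frame = base frame: x ahead of the robot, y to its left, z up, the work surface at z = 0. Lengths are in mm, angles in rad, forces in N, time in s.
With the tool pointing down it reaches from about 250 to 775 mm from the base axis. Payload 4 kg.
Tool frame: the origin (TCP) lies between the finger pads; the fingertips stand 11 mm ahead of it and the grasp point (between the pads) lies 8 mm behind it (r.finger_overhang is the distance from the TCP to the fingertips, in mm); z points along the fingers, y is the line along which they close (so a half turn about z gives the same grasp; the last joint's range is limited). The gripper opens to 94 mm and grips with 3 to 60 N. Pads are 16 mm wide; open, the fingers measure 119 mm over their backs; the gripper's body (75 mm by 177 mm) begins 78 mm behind the grasp point.
Start: joints at [1.094, 0.087, 1.371, -0, 1.684, -0.103], TCP at [200.846, 512.035, 216.506] pointing down, gripper open.
Joint ranges: [-3.1, 3.1], [-0.76, 2.03], [0.27, 2.55], [-1.08, 4.22], [0.17, 2.65], [-2.57, 2.57]. Speed limits (rad/s): [2.79, 2.79, 3.14, 3.14, 3.14, 3.14].

## Interface

Orientations are given as a unit quaternion [w, x, y, z].
In Python, from plant import r, planner, get_state, optics gives the robot as it stands. Calls block until the motion is done:
- r.goto(position, orientation): joint-space move of the TCP to a pose.
- r.move_l(position, v=150, attitude=None): straight line of the TCP; attitude=None keeps the orientation; v is the mean speed in mm/s.
- r.goto_joints(angles): joint-space move.
- r.gripper_to(opening): opening from 0.0 (shut) to 1.0 (fully open); the grip force is fixed at half the most; returns when the fingers have stopped.
- r.pause(seconds).
- planner.ik(position, orientation): joint angles nearest the present ones, or None.
- get_state(): the state.
- optics.get_image(name): name is "side" or "top"; returns (picture, depth): 384x512x3 uint8, blue, green, red; 384x512 float32, mm along the optical axis (not along the pixel's ray), 0 where there is no reading.
- optics.get_calibration(name): a dict with "camera_matrix" (3x3 intrinsics, pixels), "k1" (the pictures are not rectified: a ray, as slopes to the right and down, at radius r is drawn at 1 + k1 r^2 times it, then the intrinsics apply), "world_to_cam" (4x4, takes a point from world to camera coordinates). Camera axes: x right, y down, z forward; pixel columns grow to the right and rows downward; lengths in mm; the calibration is good to about 2 mm. A picture is of the moment at which its call begins. get_calibration takes no time and is no camera call.
A pose or a line that the arm cannot do raises r.Unreachable and nothing moves.
- r.job_done(): hands the job in; it is judged then, once.
The state is a dict: "clock": time; "joint_pos": joint angles; "joint_velocities": joint speeds; "joint_efforts": joint torques, N m; "position": TCP position; "eef_rot": TCP orientation; "contact_force": force on the tool from outside, world axes, zero at the start; "moment": the same for the moment, N m; "finger_gap": opening from 0.0 (shut) to 1.0 (fully open); "grasp_force": force on a finger pad.
Only numpy, scipy, OpenCV 4.12 (cv2) and the standard library are available. Lean on these libraries where they do the work, as an engineer would, in place of code of your own. Each camera call takes 0.05 s, during which the arm holds its last target. There are 200 camera calls.

## Working session

There is one attempt and no reset: what is moved stays moved. The work goes in short steps, each a Python script; the robot and the scene stay as the last script left them, time stands still between calls to the robot, and variables do not carry over. Pictures are saved under pics/ and viewed, at most 10 in all, crops included, and the job is handed in when it is done.

```bash
mkdir -p pics; ls; cat > h.py <<'E'
import numpy as np, cv2
from plant import r, planner, get_state, optics
def cloud(name):
    im,d=optics.get_image(name); c=optics.get_calibration(name)
    K=np.array(c["camera_matrix"],float); k1=c["k1"]; T=np.array(c["world_to_cam"],float)
    v,u=np.mgrid[0:im.shape[0],0:im.shape[1]].astype(float)
    # forward-radial model: distorted = s*(1+k1 r^2)
    p=cv2.undistortPoints(np.stack([u.ravel(),v.ravel()],1)[:,None],K,np.array([k1,0,0,0,0.]),None,None)[:,0] if False else cv2.undistortPointsIter(np.stack([u.ravel(),v.ravel()],1)[:,None],K,np.array([k1,0,0,0,0.]),None,None,(3,50,1e-9))[:,0]
    ray=np.c_[p,np.ones(len(p))]
    R,t=T[:3,:3],T[:3,3]
    W=((ray*d.reshape(-1,1)-t)@R).reshape(*d.shape,3)
    W[d<=0]=np.nan
    cam=-R.T@t
    return im,d,W,(ray@R).reshape(*d.shape,3),cam
def plane(rays,cam,u,v,z):
    q=rays[int(round(v)),int(round(u))]; return cam+q*(z-cam[2])/q[2]
E
python3 - <<'E'
from h import *
for n in("top","side"):
    im,d,W,ray,cam=cloud(n); cv2.imwrite(f"pics/{n}0.png",im); np.savez(f"{n}0.npz",im=im,d=d,W=W,ray=ray,cam=cam); print(n,cam.round(),ray[192,256].round(2),(d>0).mean())
print(get_state())
E
```

```text
pics
plant.py
top [ 277.   65. 1332.] [ 0.23 -0.   -0.97] 0.9900004069010416
side [ 492. 1125.  710.] [ 0.05 -0.85 -0.53] 0.9117635091145834
{'clock': 0.1, 'joint_pos': array([ 1.09391119e+00,  8.79066754e-02,  1.37208987e+00,  2.05215174e-06,
        1.68357836e+00, -1.03086521e-01]), 'joint_velocities': array([ 0.00028578, -0.00124775, -0.00329504,  0.00080304,  0.0019268 ,
       -0.0006049 ]), 'joint_efforts': array([ 3.51968425e-03, -3.41250122e+01, -3.03303194e+01,  7.20219570e-02,
        3.03411449e-02, -6.34711773e-05]), 'position': array([200.61872934, 511.60999991, 215.41392658]), 'eef_rot': array([-2.84378833e-04,  1.85812895e-01,  9.82584646e-01, -9.49454579e-04]), 'contact_force': array([-0.23709193, -1.08863012, -0.37705199]), 'moment': array([-0.03257243, -0.01862452, -0.00950904]), 'grasp_force': 0.0, 'finger_gap': 1.0014587138693696}
```

View pics/top0.png

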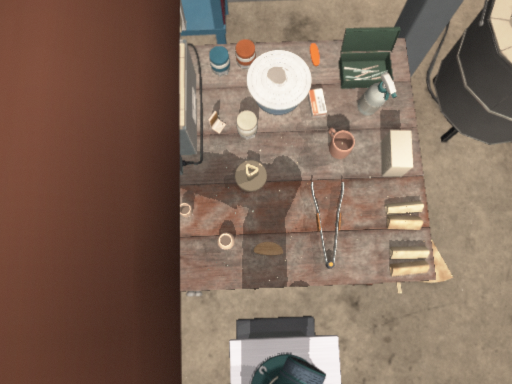

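View pics/side0.png

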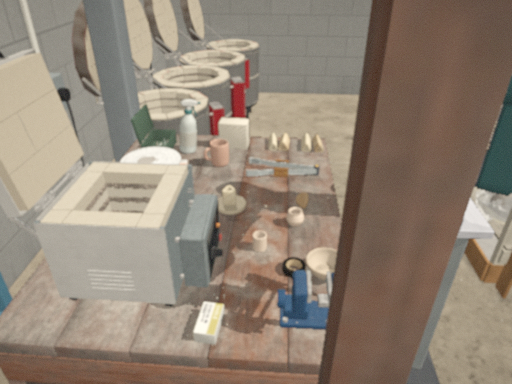

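The top view shows pots at (185,210) and (226,241), the stand at (251,175), and the tongs with the hinge at (330,265) and jaws at about (312,180) and (343,180). In the side view the pots are at (260,240), which looks straight, and (296,215), which looks round. I'll zoom in and measure.

```bash
python3 - <<'E'
from h import *
t=np.load("top0.npz"); s=np.load("side0.npz")
a=cv2.resize(t["im"][150:285,175:355],None,fx=4,fy=4,interpolation=cv2.INTER_CUBIC)
b=cv2.resize(s["im"][140:270,200:345],None,fx=4,fy=4,interpolation=cv2.INTER_CUBIC)
cv2.imwrite("pics/topc.png",a);cv2.imwrite("pics/sidec.png",b)
def blobs(W,name):
    z=W[...,2]
    m=((z>12)&(z<130)&(W[...,0]>200)&(W[...,0]<800)&(abs(W[...,1])<500)).astype(np.uint8)
    n,l,st,c=cv2.connectedComponentsWithStats(m)
    for i in range(1,n):
        if st[i,4]<15: continue
        p=W[l==i]; print(name,st[i,:5],c[i].round(1),"med",np.median(p,0).round(),"min",p.min(0).round(),"max",p.max(0).round())
blobs(t["W"],"top"); blobs(s["W"],"side")
z=t["W"][...,2]; print("table z",np.nanmedian(z[200:260,260:300]), np.nanmedian(s["W"][200:230,250:280,2]))
E
```

```text
top [180 118  23  57 443] [189.4 149.1] med [714. 257.  61.] min [644. 229.  13.] max [800. 297. 130.]
top [236 118  22  21 346] [246.8 126.9] med [778.  84.  78.] min [761.  53.  12.] max [800. 119.  90.]
top [329 127  26  32 540] [340.6 142.7] med [ 723. -201.   60.] min [ 680. -236.   12.] max [ 767. -168.   96.]
top [ 381  130   32   46 1292] [396.5 152.8] med [ 667. -356.  107.] min [ 619. -404.   13.] max [ 736. -330.  116.]
top [235 160  32  31 481] [250.6 174.5] med [637.  80.  15.] min [592.  31.  12.] max [689. 128.  68.]
top [311 182  33  87 425] [328.8 225.9] med [ 472. -147.   28.] min [ 343. -204.   12.] max [ 606. -105.   43.]
top [386 201  38  14 350] [404.4 207.1] med [ 515. -386.   25.] min [ 499. -445.   12.] max [ 536. -330.   38.]
top [180 203  13  14  89] [185.5 209.4] med [534. 280.  39.] min [517. 263.  12.] max [553. 298.  51.]
top [387 216  36  14 413] [404.7 222. ] med [ 468. -381.   29.] min [ 448. -434.   12.] max [ 492. -330.   44.]
top [217 232  18  18 166] [225.8 240.8] med [434. 159.  37.] min [411. 136.  12.] max [462. 188.  52.]
top [390 247  39  12
[... 965 characters left out ...]
12.] max [684. 129.  66.]
side [287 207  17  18 249] [295.  215.7] med [438. 175.  34.] min [414. 136.  12.] max [461. 190.  50.]
side [ 172  214   51   84 1571] [197.1 263.8] med [666. 472.  89.] min [617. 297.  23.] max [715. 500. 130.]
side [253 230  14  20 233] [259.7 239.2] med [536. 292.  36.] min [518. 261.  12.] max [554. 302.  50.]
side [283 247  53  38 987] [311.9 263.7] med [395. 355.  30.] min [338. 321.  12.] max [471. 500. 111.]
side [286 294   6   4  23] [288.5 295.4] med [458. 494.  45.] min [453. 485.  41.] max [464. 500.  48.]
side [308 300  20  10  89] [315.  305.1] med [399. 492.  15.] min [371. 474.  12.] max [413. 500.  17.]
table z 0.5085630463929367 1.4268768014237156
```

View pics/topc.png

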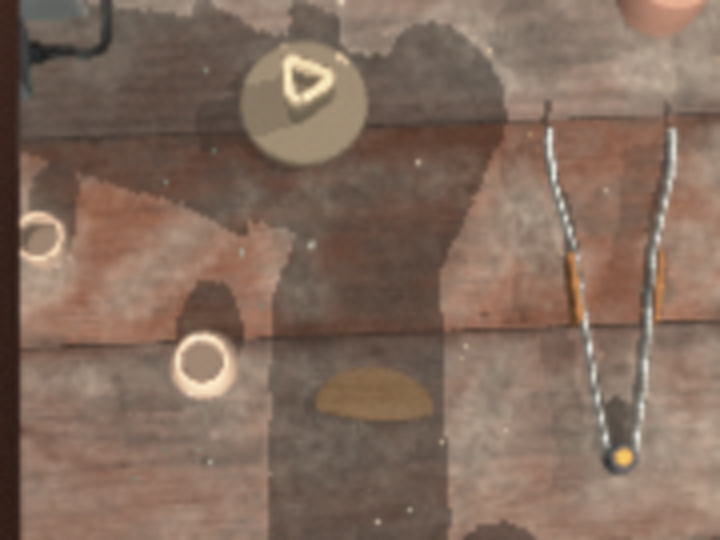

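View pics/sidec.png

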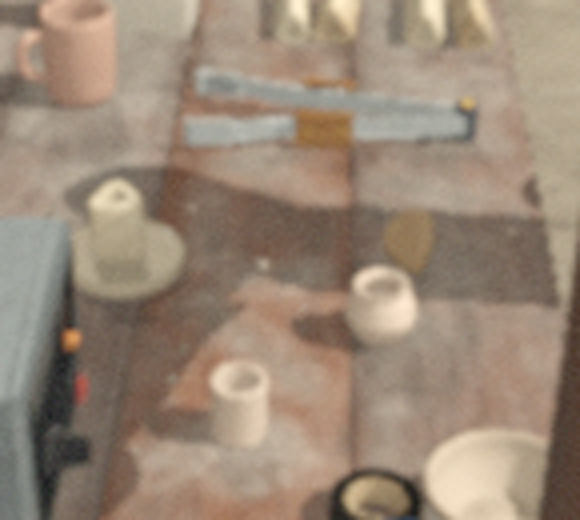

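The crops confirm the straight pot is at crop (240,405) in the side view, top-view pixel (185,209). The round pot is at top-view pixel (226,241). The tongs' brass hinge cap is at top crop (623,457), with orange grips at (575,288) and (660,288). Next I'll refine the positions and locate the obstacles.

```bash
python3 - <<'E'
from h import *
t=np.load("top0.npz"); s=np.load("side0.npz")
T,S=t["W"],s["W"]
def q(p,n): 
    p=p[~np.isnan(p).any(1)]; print(n,len(p),np.percentile(p,[1,50,99],axis=0).round().tolist())
q(T[:,:175].reshape(-1,3),"beam top"); q(S[20:350,385:450].reshape(-1,3),"pillar side")
q(S[170:290,60:180].reshape(-1,3),"kiln"); q(S[200:280,190:215].reshape(-1,3),"box"); q(T[45:160,182:200].reshape(-1,3),"kilntop")
for n,W,c in(("top",T,[(185,209),(251,171)]),("side",S,[(260,240),(231,197)])):
    for (u,v),(z0,z1) in zip(c,[(40,52),(54,68)]):
        p=W[v-22:v+22,max(0,u-22):u+22].reshape(-1,3); p=p[(p[:,2]>z0)&(p[:,2]<z1)]
        print(n,len(p),p.min(0).round(1),p.max(0).round(1),"mid",((p.min(0)+p.max(0))/2).round(1), "circ",cv2.minEnclosingCircle(p[:,:2].astype(np.float32)))
ray,cam=t["ray"],t["cam"]
P=lambda x,y,z:plane(ray,cam,175+(x+.5)/4-.5,150+(y+.5)/4-.5,z)
# post triangle & batt & pot by rays
print("tri",[P(*c,62).round(1) for c in((288,62),(330,80),(292,100),)], "batt",P(304,102,12).round(1),"pot",P(42,238,46).round(1),"round",P(205,365,46).round(1))
# tongs
hsv=cv2.cvtColor(t["im"],cv2.COLOR_BGR2HSV)
m=cv2.inRange(hsv,(8,110,90),(28,255,255)); m[:205]=0;m[272:]=0;m[:,:305]=0;m[:,350:]=0
n,l,st,c=cv2.connectedComponentsWithStats(m)
for i in range(1,n):
    if st[i,4]>2:
        print(st[i],c[i].round(1)); v,u=np.nonzero(l==i); w=np.array([cam+ray[a,b]*(36-cam[2])/ray[a,b][2] for a,b in zip(v,u)]); print(w.mean(0).round(1),w.min(0).round(),w.max(0).round())
# tongs slices from both clouds
for n,W in(("top",T),("side",S)):
    p=W.reshape(-1,3); p=p[(p[:,2]>14)&(p[:,2]<45)&(p[:,1]<-95)&(p[:,1]>-215)&(p[:,0]>335)&(p[:,0]<615)]
    for x in range(340,615,20):
        k=p[(p[:,0]>=x)&(p[:,0]<x+20)]
        if len(k)>3: print(n,x+10,"y",k[:,1].min().round(),k[:,1].max().round(),"mid",(k[:,1].min()/2+k[:,1].max()/2).round(1),"zmax",k[:,2].max().round())
E
```

```text
beam top 65759 [[267.0, 79.0, 1261.0], [292.0, 87.0, 1275.0], [323.0, 98.0, 1281.0]]
pillar side 21367 [[-332.0, -201.0, -831.0], [431.0, 970.0, 620.0], [453.0, 971.0, 687.0]]
kiln 14345 [[713.0, 285.0, 53.0], [842.0, 509.0, 193.0], [991.0, 519.0, 240.0]]
box 1992 [[638.0, 321.0, 2.0], [657.0, 442.0, 160.0], [698.0, 475.0, 181.0]]
kilntop 2059 [[707.0, 238.0, -5.0], [836.0, 247.0, 110.0], [1104.0, 287.0, 237.0]]
top 42 [516.6 263.9  40.4] [553.  295.2  50.5] mid [534.8 279.5  45.4] circ ((535.428466796875, 282.2515563964844), 19.159242630004883)
top 85 [623.2  55.8  54.5] [662.5  92.4  67.8] mid [642.9  74.1  61.1] circ ((644.0162353515625, 78.4549331665039), 22.6308650970459)
side 82 [518.2 261.   40.2] [553.6 302.4  49.8] mid [535.9 281.7  45. ] circ ((536.114501953125, 281.6496887207031), 20.886545181274414)
side 85 [623.7  54.1  54. ] [662.2  98.   66.1] mid [643.   76.1  60. ] circ ((645.1812133789062, 77.8285903930664), 23.76728630065918)
tri [array([658.4,  88.5,  62. ]), array([641.4,  59. ,  62. ]), array([627. ,  86.6,  62. ])] batt [640.4  78.1  12. ] pot [534.  279.4  46.
[... 995 characters left out ...]
2 zmax 37.0
top 610 y -204.0 -107.0 mid -155.4 zmax 31.0
side 350 y -153.0 -130.0 mid -141.4 zmax 40.0
side 370 y -162.0 -130.0 mid -146.1 zmax 39.0
side 390 y -167.0 -126.0 mid -146.8 zmax 30.0
side 410 y -171.0 -124.0 mid -147.8 zmax 30.0
side 430 y -176.0 -123.0 mid -149.8 zmax 31.0
side 450 y -183.0 -119.0 mid -151.4 zmax 36.0
side 470 y -183.0 -112.0 mid -147.5 zmax 39.0
side 490 y -187.0 -111.0 mid -149.5 zmax 40.0
side 510 y -186.0 -113.0 mid -149.3 zmax 40.0
side 530 y -194.0 -112.0 mid -152.9 zmax 31.0
side 550 y -199.0 -108.0 mid -153.5 zmax 33.0
side 570 y -204.0 -102.0 mid -152.9 zmax 32.0
side 590 y -207.0 -102.0 mid -154.9 zmax 34.0
side 610 y -205.0 -105.0 mid -154.9 zmax 33.0
```

```bash
cat >> h.py <<'E'
def down(yaw):
    f=np.pi/2+yaw/2; return [0,float(np.cos(f)),float(np.sin(f)),0]
def st():
    s=get_state(); print("t%.1f"%s["clock"],s["position"].round(1),"gap %.1f"%(s["finger_gap"]*94),"gf %.1f"%s["grasp_force"],s["contact_force"].round(1))
E
python3 - <<'E'
from h import *
q=down(0)
r.goto([535.5,281,140],q); r.move_l([535.5,281,22],v=120); st()
r.gripper_to(0.3); st()
r.move_l([535.5,281,150],v=150); st()
r.move_l([560,77.5,150],v=200); r.move_l([642,77.5,150],v=150); st()
for n in("top","side"):
    im,d,W,ray,cam=cloud(n); cv2.imwrite(f"pics/{n}1.png",im); np.savez(f"{n}1.npz",im=im,W=W,ray=ray,cam=cam)
a=cv2.resize(cv2.imread("pics/side1.png")[100:260,140:320],None,fx=4,fy=4)[:600]; cv2.imwrite("pics/s1c.png",a)
E
```

```text
t2.8 [536.2 281.3  23.1] gap 94.2 gf 0.0 [0.  0.1 0.5]
t3.7 [535.5 281.   22. ] gap 37.5 gf 30.0 [ 0.3 -0.3 -0.5]
t4.7 [534.8 280.7 148.6] gap 37.5 gf 30.0 [ 0.3 -0.2 -1. ]
t6.5 [641.5  78.1 149.7] gap 37.5 gf 30.0 [-1.1 -0.3 -1.1]
```

View pics/s1c.png

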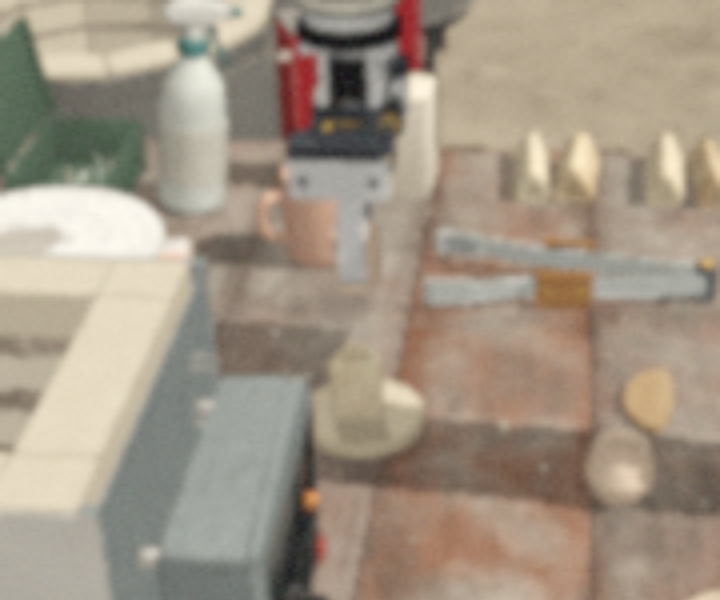

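The crop shows the finger at (355,240) above the post at (357,390). The pot is mostly hidden behind the finger, so I'll use depth to check how it sits in the grip.

```bash
python3 - <<'E'
from h import *
for n in("side","top"):
    z=np.load(n+"1.npz"); W=z["W"]; hsv=cv2.cvtColor(z["im"],cv2.COLOR_BGR2HSV)
    m=(abs(W[...,0]-642)<45)&(abs(W[...,1]-77)<75)&(W[...,2]>95)&(W[...,2]<190)
    for v in np.unique(np.nonzero(m)[0]):
        u=np.nonzero(m[v])[0]; print(n,v,u.min(),u.max(),W[v,u].min(0).round().astype(int),W[v,u].max(0).round().astype(int),z["im"][v,u[0]],z["im"][v,u[-1]])
z=np.load("side1.npz")["W"]; p=z[222:258,245:275].reshape(-1,3); print("old pot",np.nanmax(p[:,2]))
E
```

```text
side 150 232 233 [630  56 186] [633  59 188] [145 152 156] [151 162 166]
side 151 232 233 [631  54 182] [633  59 184] [124 130 136] [136 149 155]
side 152 232 233 [631  52 178] [633  60 181] [120 127 130] [132 143 153]
side 153 232 233 [631  55 176] [633  61 179] [120 129 135] [134 145 154]
side 154 232 233 [630  58 174] [633  61 175] [130 139 145] [136 150 158]
side 155 224 233 [629  64 173] [655  75 178] [153 162 179] [136 151 165]
side 156 223 234 [626  64 170] [658  77 176] [147 165 189] [135 150 163]
side 157 223 234 [625  67 168] [657 109 190] [150 170 192] [125 144 161]
side 158 223 235 [622  64 163] [657 112 188] [153 174 193] [138 155 168]
side 159 223 235 [623  75 166] [657 113 185] [144 166 186] [137 152 166]
side 160 223 235 [623  75 163] [657 115 183] [132 151 170] [136 154 165]
side 161 223 235 [622  79 161] [657 112 178] [128 145 168] [138 156 171]
side 162 223 235 [622  78 158] [657 110 173] [131 148 168] [138 153 167]
side 163 223 235 [622  80 155] [658 111 171] [138 157 174] [140 158 170]
side 164 223 235 [623  77 150] [657 112 168] [138 156 177] [136 154 167]
side 
[... 675 characters left out ...]
5] [654  97 174] [ 78  88 102] [62 67 76]
top 161 250 256 [635  61 132] [649  78 174] [ 82  92 106] [57 64 72]
top 162 242 256 [632  61 130] [646 100 177] [100 103 108] [60 68 81]
top 163 242 256 [630  61 131] [643 100 177] [73 75 78] [60 69 81]
top 164 242 260 [627  50 131] [640 101 176] [72 74 75] [ 91  96 102]
top 165 239 260 [622  50 145] [632 109 182] [ 91  96 101] [108 122 132]
top 166 240 257 [623  59 139] [633 107 171] [105 115 124] [107 125 139]
top 167 245 255 [622  65 132] [630  93 163] [ 84  98 117] [105 127 147]
top 168 246 254 [623  68 131] [628  90 150] [ 87 102 120] [ 85 101 117]
top 169 247 252 [621  73 135] [625  88 146] [ 97 116 135] [111 131 145]
old pot 5.213565457617622
```

```bash
python3 - <<'E'
from h import *
r.move_l([643,77.5,90],v=120); r.pause(.2); st()
f0=get_state()["contact_force"][2]
for z in (87,86,85,84.5,84,83.5,83):
    r.move_l([643,77.5,z],v=15); f=get_state()["contact_force"][2]; print(z,round(f-f0,2))
    if f-f0>2: break
r.gripper_to(0.8); r.pause(.2); st()
r.move_l([643,77.5,190],v=150); st()
r.goto([482,-150,150],down(-.038)); r.gripper_to(1.0); st()
for n in("top","side"):
    im,d,W,ray,cam=cloud(n); cv2.imwrite(f"pics/{n}2.png",im)
    p=W.reshape(-1,3); p=p[(abs(p[:,0]-642)<40)&(abs(p[:,1]-77)<40)&(p[:,2]>70)&(p[:,2]<125)]; print(n,len(p),np.percentile(p,[1,50,99],axis=0).round(1).tolist())
    k=p[p[:,2]>100]; print(cv2.minEnclosingCircle(k[:,:2].astype(np.float32)))
a=cv2.resize(cv2.imread("pics/side2.png")[100:260,180:340],None,fx=3.7,fy=3.7); cv2.imwrite("pics/s2c.png",a)
E
```

```text
t7.5 [643.8  77.5  91.5] gap 37.4 gf 30.0 [-0.6  0.8 -1.1]
87 0.86
86 -0.33
85 1.04
84.5 1.23
84 0.51
83.5 3.06
t10.1 [643.   77.5  83.5] gap 75.1 gf 0.0 [-0.1 -0.5  0.4]
t10.9 [642.4  77.5 188.7] gap 75.4 gf 0.0 [ 0.2  0.  -0.5]
t12.5 [ 482.1 -149.8  150. ] gap 94.2 gf 0.0 [0.2 0.1 0.4]
top 129 [[624.1, 61.6, 70.5], [641.5, 79.6, 97.7], [660.0, 96.8, 113.0]]
((642.299072265625, 79.10944366455078), 19.175962448120117)
side 194 [[624.1, 60.5, 71.2], [641.0, 91.7, 96.3], [660.5, 99.5, 111.0]]
((642.1171264648438, 78.97080993652344), 20.474864959716797)
```

View pics/s2c.png

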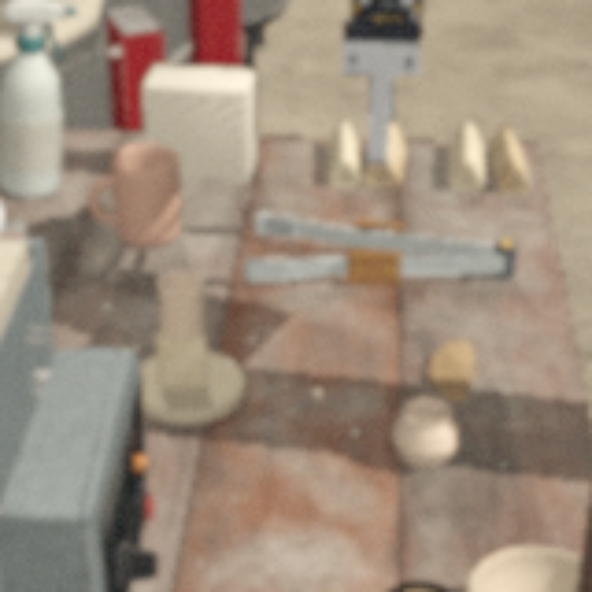

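The pot stands upright on the post at crop (183,320). The near grip's orange block spans crop x 347–400. I'll check the grip x from this view, then grasp the tongs.

```bash
python3 - <<'E'
from h import *
z=np.load("side0.npz"); W=z["W"]; hsv=cv2.cvtColor(z["im"],cv2.COLOR_BGR2HSV)
m=(hsv[...,0]>8)&(hsv[...,0]<25)&(hsv[...,1]>130)&(abs(W[...,0]-480)<60)&(W[...,1]<-95)&(W[...,1]>-130)&(W[...,2]>8)
p=W[m]; print(len(p),np.percentile(p,[3,50,97],axis=0).round(1).tolist())
gx=(np.percentile(p[:,0],3)+np.percentile(p[:,0],97))/2; print(gx)
gx=float(np.clip((gx+482)/2,478,486)) ; gy=-145.5-.038*(gx-354)
q=down(-.038)
r.move_l([gx,gy,60],v=150,attitude=q); r.move_l([gx,gy,15],v=60); r.pause(.2); st()
r.gripper_to(0.585); st()
r.move_l([gx,gy,40],v=40); r.pause(.3); st()
im,d,W,ray,cam=cloud("side"); cv2.imwrite("pics/s3.png",cv2.resize(im[100:230,200:360],None,fx=4,fy=4)); np.savez("side3.npz",im=im,W=W)
print(gx,gy)
E
```

```text
76 [[464.0, -124.3, 8.5], [485.2, -117.4, 20.9], [503.4, -112.9, 34.1]]
483.7222792956868
t14.5 [ 483.3 -150.6   15.5] gap 93.9 gf 0.0 [-0.   0.6 -0.3]
t15.2 [ 483.  -150.5   15.1] gap 55.4 gf 10.6 [ 0.7 -1.1 -0.5]
t16.3 [ 482.7 -150.3   39.7] gap 55.2 gf 10.1 [ 0.1  0.1 -2. ]
482.8611396478434 -150.39672330661804
```

View pics/s3.png

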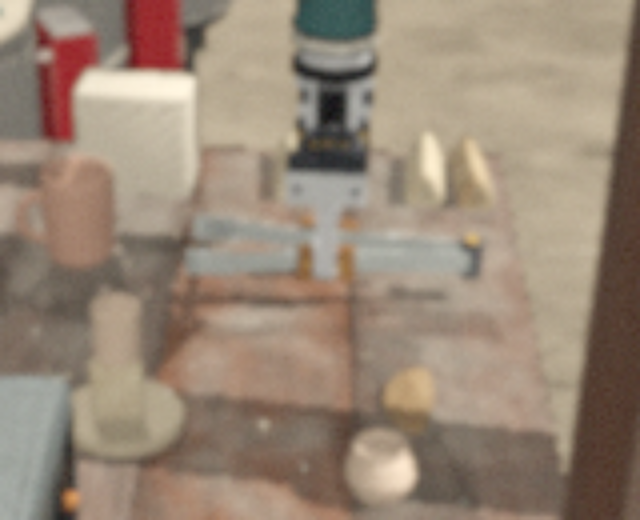

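The tongs are lifted level: the grips are held by the finger at crop (325,245) and the table shadow is visible beneath. Next I'll carry them to a pose above the pot and measure the jaws.

```bash
python3 - <<'E'
from h import *
r.move_l([482.9,-150.4,190],v=150)
psi=.12; g=np.array([642.2,78.8])-101*np.array([np.cos(psi),np.sin(psi)])
r.move_l([*g,190],v=120,attitude=down(psi)); r.pause(.3); st(); print(g)
for n in("top","side"):
    im,d,W,ray,cam=cloud(n); np.savez(n+"4.npz",im=im,W=W,ray=ray,cam=cam); cv2.imwrite(f"pics/{n}4.png",im)
    p=W.reshape(-1,3); p=p[(p[:,2]>150)&(p[:,2]<225)&(p[:,0]<700)&(p[:,0]>380)&(abs(p[:,1]-60)<110)]
    e=np.array([np.cos(psi),np.sin(psi)]); x=(p[:,:2]-g)@e; y=(p[:,:2]-g)@np.array([-e[1],e[0]])
    for a in range(-150,150,15):
        k=(x>=a)&(x<a+15)&((abs(x)>40)|(p[:,2]<205))
        if k.sum()>2: print(n,a+7,k.sum(),"y",y[k].min().round(),y[k].max().round(),"z",p[k,2].min().round(),p[k,2].max().round(), "inner", y[k&(y<0)].max().round() if (k&(y<0)).any() else None, y[k&(y>0)].min().round() if (k&(y>0)).any() else None)
    if n=="top": cv2.imwrite("pics/t4c.png",cv2.resize(im[130:260,190:320],None,fx=4.5,fy=4.5))
E
```

```text
t19.8 [541.9  66.5 190. ] gap 55.2 gf 10.1 [ 0.2  0.2 -1.1]
[541.92632778  66.70906706]
top -98 12 y -14.0 16.0 z 186.0 208.0 inner -10.0 13.0
top -83 14 y -15.0 17.0 z 197.0 204.0 inner -11.0 14.0
top -68 17 y -16.0 19.0 z 193.0 207.0 inner -13.0 15.0
top -53 13 y -17.0 20.0 z 192.0 206.0 inner -14.0 17.0
top -38 13 y -18.0 20.0 z 186.0 204.0 inner -15.0 18.0
top -23 22 y -22.0 28.0 z 175.0 205.0 inner -16.0 19.0
top -8 15 y -30.0 29.0 z 182.0 205.0 inner -16.0 19.0
side -143 20 y -4.0 12.0 z 180.0 213.0 inner -3.0 2.0
side -128 70 y -12.0 15.0 z 177.0 214.0 inner -1.0 0.0
side -113 47 y -16.0 14.0 z 185.0 212.0 inner -6.0 7.0
side -98 52 y -17.0 18.0 z 185.0 205.0 inner -7.0 7.0
side -83 48 y -17.0 20.0 z 186.0 205.0 inner -8.0 12.0
side -68 55 y -17.0 20.0 z 184.0 206.0 inner -10.0 13.0
side -53 57 y -18.0 21.0 z 185.0 205.0 inner -12.0 15.0
side -38 54 y -20.0 23.0 z 184.0 205.0 inner -13.0 14.0
side -23 62 y -22.0 30.0 z 176.0 205.0 inner -15.0 22.0
side -8 31 y 23.0 42.0 z 176.0 205.0 inner None 23.0
side 7 58 y -23.0 45.0 z 180.0 204.0 inner -15.0 27.0
side 22 65 y -25.0 30.0 z 179.0 205.0 inner -14.0 21.0
side 37 64 y -27.0 29.0 z 184.0 205.0 inner -17.0 21.0
side 52 60 y -29.0 32.0 z 186.0 205.0 inner -19.0 23.0
side 67 68 y -36.0 37.0 z 184.0 206.0 inner -24.0 26.0
side 82 72 y -33.0 39.0 z 184.0 206.0 inner -27.0 32.0
side 97 71 y -37.0 44.0 z 182.0 207.0 inner -26.0 33.0
side 112 75 y -36.0 41.0 z 181.0 208.0 inner -28.0 29.0
side 127 15 y -32.0 38.0 z 184.0 207.0 inner -27.0 33.0
```

View pics/t4c.png

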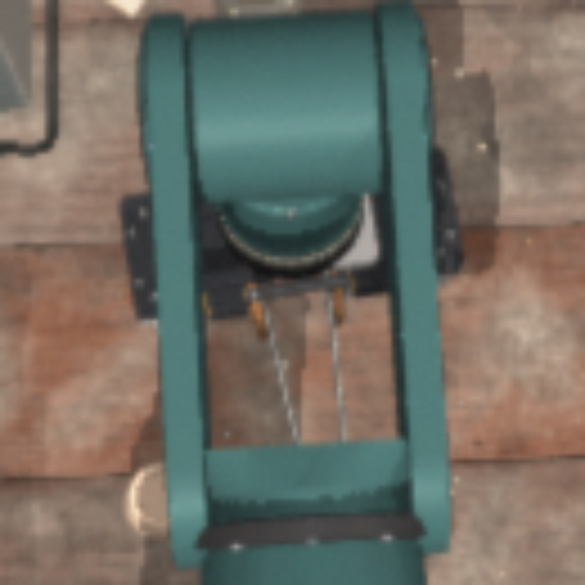

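The arm hides the jaws from above, but the side cloud shows them level, about 2 mm left of centre, gap about 62 mm. I'll shift by 1.5 mm and descend over the pot.

```bash
python3 - <<'E'
from h import *
psi=.12; e=np.array([np.cos(psi),np.sin(psi)]); n_=np.array([-e[1],e[0]])
g=np.array([642.2,78.8])-101*e-1.5*n_
r.move_l([*g,190],v=60); r.move_l([*g,83],v=70); r.pause(.3); st(); print(g)
im,d,W,ray,cam=cloud("side"); np.savez("side5.npz",im=im,W=W)
cv2.imwrite("pics/s5c.png",cv2.resize(im[125:235,200:320],None,fx=5,fy=5,interpolation=cv2.INTER_CUBIC))
E
```

```text
t22.2 [542.2  65.2  83.2] gap 55.0 gf 10.1 [ 0.2  0.2 -1.4]
[542.10589609  65.21985411]
```

View pics/s5c.png

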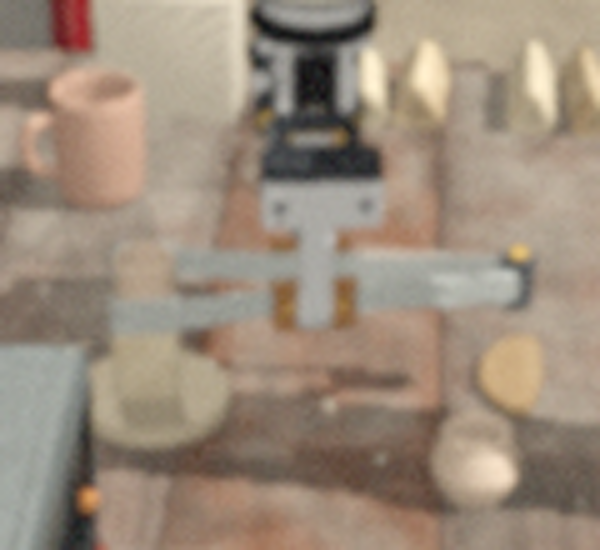

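The pot, at crop (145,285), sits between the jaws. The near plate spans x 110–190 in front of it. Squeezing and lifting.

```bash
python3 - <<'E'
from h import *
s=get_state()["position"]; g=[542.106,65.22]
for o in(.5,.45,.25): r.gripper_to(o); st()
r.pause(.3)
r.move_l([*g,95],v=30); r.pause(.2); st()
r.move_l([*g,184],v=70); r.pause(.5); st()
im,d,W,ray,cam=cloud("side")
cv2.imwrite("pics/s6c.png",cv2.resize(im[100:235,195:320],None,fx=4.4,fy=4.4,interpolation=cv2.INTER_CUBIC))
p=W.reshape(-1,3); k=p[(abs(p[:,0]-642)<22)&(abs(p[:,1]-79)<35)&(p[:,2]>70)&(p[:,2]<240)]
print(np.percentile(k,[1,50,99],axis=0).round(1).tolist())
E
```

```text
t22.6 [542.1  65.2  83. ] gap 47.1 gf 11.3 [-0.3  0.3 -1.1]
t22.9 [542.1  65.2  83. ] gap 42.6 gf 12.2 [-1.1 -0.5 -1.4]
t23.1 [542.1  65.2  83. ] gap 39.4 gf 30.0 [-0.4 -0.8 -2.6]
t24.2 [541.9  65.2  94.7] gap 39.4 gf 30.0 [-0.6  0.7 -1.5]
t26.1 [542.1  65.2 184. ] gap 39.7 gf 30.0 [-0.1 -0.8 -1.8]
[[621.0, 55.3, 165.5], [640.9, 96.3, 196.3], [660.3, 103.8, 211.7]]
```

View pics/s6c.png

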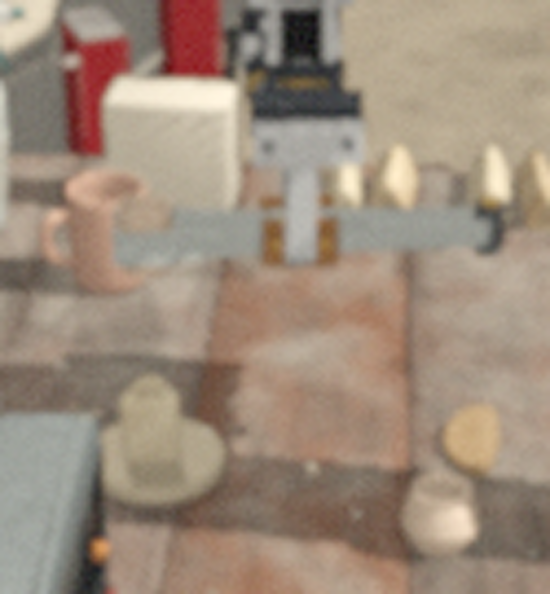

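The pot is held level in the jaws at crop (145,225), about 100 mm above the now-empty post at (150,400). Nothing else has moved. Handing in.

```bash
python3 -c "
from h import *
st(); print(r.job_done())"
```

```text
t26.1 [542.1  65.2 184. ] gap 39.4 gf 30.0 [ 0.7 -0.  -1.5]
the job is handed in; nothing more can be done
None
```

I stood the straight-sided pot on the post, let go of it, then gripped it with the tongs and lifted it upright about 10 cm above the post; the job was handed in at about 26 s with the tongs still holding it.

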